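# Flip a footed plate over a ramp edge into the tray

## Robot

A 7-joint arm with a two-finger parallel gripper is mounted at the origin on a cart in front of the work surface, level with it; the furniture and walls round the work are solid. World frame = base frame: x ahead of the robot, y to its left, z up, the work surface at z = 0. Lengths are in m, angles in rad, forces in N, time in s.
With the tool pointing down it reaches from about 0.425 to 0.95 m from the base axis. Payload 4.7 kg.
Tool frame: the origin (TCP) lies between the finger pads; the fingertips stand 19 mm ahead of it and the grasp point (between the pads) is the TCP; z points along the fingers, x is the direction in which the jaws open and shut, and the axes are right-handed (so a half turn about z gives the same grasp; the last joint's range is limited). The gripper opens to 85 mm and grips with 20 to 120 N. Pads are 22 mm wide; open, the fingers measure 114 mm over their backs; the gripper's body (76 mm by 85 mm) begins 54 mm behind the grasp point. The pads swing forward as they close: fully open they stand 13 mm farther back than shut.
Start: joints at [1.257, 0.469, -0.049, 1.532, 0.024, 1.141, -0.082], TCP at [0.19, -0.648, 0.25] pointing down, gripper open.
Joint ranges: [-2.59, 2.59], [-0.33, 1.99], [-1.39, 1.29], [0.1, 2.45], [-1.04, 4.18], [0.21, 1.99], [-2.66, 2.66]. Speed limits (rad/s): [2.57, 2.57, 3.14, 3.14, 3.14, 3.14, 3.14].

## Interface

Orientations are given as a rotation vector (axis times angle).
In Python, from station import arm gives the robot as it stands. The module is installed in compiled form; this text tells all that it offers.
- The arm moves only by the shell command python3 -m crank 'ROWS' [FORCE]. ROWS is JSON, a list of rows, each a list of 3 entries, a list of its own where there are three numbers: the shift along the tool's x, y, z in cm, then the turn, a rotation vector about the tool's x, y, z in rad, then the closure, from -1 (fully open) to 1 (shut). In form: [[[dx, dy, dz], [wx, wy, wz], grip], ...]. A call has exactly 10 rows; each row shifts and turns the commanded pose from where the row before left it, along the tool's axes as they then stand; what a row does not reach is not made up. A row lasts 1/10 s, in which the tool goes at most 50 mm and 8.59 degrees, less where a joint would pass 70% of its speed; a pose out of reach is approached as far as the arm can. A call with a gripper value outside its range is refused whole. The fingers move at their own pace and stop on an object; FORCE is the grip in N (left out, the last holds). Time passes only in rows, so rows that do not move let the fingers close, or fill a call up. It gives the time, the measured TCP pose, the force and the opening at its end, in the units of the state.
- arm.observe(): the state, without advancing time (a new reading comes with each control period).
- arm.grab_frame(name): name is "scene" or "top"; returns a dict with "color" (420x560x3 uint8, red, green, blue), "camera_matrix" (3x3 intrinsics, pixels), "xyz" and "attitude" of the camera in the world. Camera axes: x right, y up, looking along -z (the intrinsics and any distortion apply to the point x, -y, -z); pixel columns grow to the right and rows downward; lengths in m; the calibration is good to about 2 mm. A picture is of the moment at which its call begins. There is no depth.
- arm.close_job(): hands the job in, once; it reports no verdict.
The state is a dict: "clock": time; "joints": joint angles; "joint_velocities": joint speeds; "joint_efforts": joint torques, N m; "tool_pos": TCP position; "eef_rot": TCP orientation; "wrist_force": force on the tool from outside, world axes, zero at the start; "ft_torque": the same for the moment, N m; "grip_width": finger opening in m.
Only numpy, scipy, OpenCV 4.12 (cv2) and the standard library are available. Lean on these libraries where they do the work, as an engineer would, in place of code of your own. Each camera call takes 0.05 s, during which the arm holds its last target. There are 200 camera calls.

## Task

The small metal plate with the round hole lies upside down, with its four feet in the air. Turn it over with the flip stand: pick it up, hold it level above the upper edge of the steel ramp with one end over the ramp and the larger part over the tray, and drop it so that it tips over the edge and ends up lying flat on its four feet in the white tray. Leave the similar plate with the slot where it is.

Things in the scene. Friction and masses are not known exactly. Their poses are not given: they have to be found in the camera images.
- round_plate_center (a point): Centre, half-way up the metal, of the aluminium plate with a round 22 mm hole through its middle; loose, about 60 g, 64 mm long (own x), 44 wide (own y), 8 thick (own z). Four black feet, 10 mm across, 4 mm tall, stand on its own +z face near the corners. It starts feet up, its plain face on the worktop, this point 4 mm above it. Grip it from above across the 44 mm.
- slot_plate_center (a point): The same point of a second plate of equal size, metal and feet, with a straight slot of 34 x 10 mm in place of the round hole; a bystander, also lying feet up. The two plates may have changed places.
- ramp_edge (a point): Middle of the upper edge of the fixed flip stand's steel ramp, 85 mm above the worktop. The edge, a 100 mm long round lip, runs along own y; own +x is level and points out over the tray; the ramp falls to -x. A plate let go level, length along own x, centre 10 to 22 mm to +x of the edge, underside 20 to 60 mm above it, flips and lands feet down; 32 mm out it misses the edge.
- tray_floor (a point): Point on the top of the tray's floor, 4 mm above the worktop, 50 mm out from the ramp edge on the middle line, axes as ramp_edge. The white tray is 116 mm wide (own y) and runs from 165 mm behind this point (under the ramp) to 95 mm ahead (own x); rim 14 mm above the worktop, 4 mm thick. A plate lying on its feet here has its centre 8 mm above the floor.
Mind the look-alikes: they are no part of the job. Leave any red look-alike of the part that bears round_plate_center alone.

How it is judged:
By the outcome, as a careful person would: the job done as asked, in the order asked, and still so for the second after the job is handed in, with the robot touching nothing.
It also fails if it takes over 32 s, if anything falls off the work surface, if the arm or the gripper's body presses on something with over 40 N, if the wrist force passes 120 N, or if a joint passes its speed limit or range.

## Working session

There is one attempt and no reset: what is moved stays moved. The work goes in short steps, Python scripts to look and compute and a shell command to move; the robot and the scene stay as the last step left them, time stands still between calls to the robot, and variables do not carry over. Pictures are saved under pics/ and viewed, about 8 in all and at most 12, crops included, and the job is handed in when it is done.

```bash
mkdir -p pics; cat > h.py <<'E'
import numpy as np, cv2
from scipy.spatial.transform import Rotation as R
from station import arm
def grab(n,save=None):
    f=arm.grab_frame(n)
    if save: cv2.imwrite(f'pics/{save}.png',f['color'][:,:,::-1])
    return f
def rot(a):
    a=np.array(a,float); return a if a.shape==(3,3) else (R.from_rotvec(a).as_matrix() if a.size==3 else R.from_quat(a).as_matrix())
def ray(f,uv):
    K=np.array(f['camera_matrix']); d=np.linalg.inv(K)@[uv[0],uv[1],1]
    return np.array(f['xyz']), rot(f['attitude'])@[d[0],-d[1],-d[2]]
def onz(f,uv,z):
    o,d=ray(f,uv); return o+d*(z-o[2])/d[2]
def tri(f1,u1,f2,u2):
    o1,d1=ray(f1,u1);o2,d2=ray(f2,u2)
    s=np.linalg.lstsq(np.c_[d1,-d2],o2-o1,rcond=None)[0]
    a,b=o1+s[0]*d1,o2+s[1]*d2
    return (a+b)/2,np.linalg.norm(a-b)
def proj(f,p):
    c=rot(f['attitude']).T@(np.array(p)-f['xyz']); q=np.array(f['camera_matrix'])@[c[0],-c[1],-c[2]]; return q[:2]/q[2]
E
python3 - <<'E'
from h import *
for n in('scene','top'):
    f=grab(n,n+'1'); print(n,f['xyz'],f['attitude'],f['camera_matrix'],[k for k in f])
import pickle
print(arm.observe())
E
```

```text
scene [-0.20847102  0.93570141  1.15748147] [ 0.31425075 -1.08038507 -2.33426938] [[525.0434644    0.         273.67337855]
 [  0.         525.0434644  209.78061786]
 [  0.           0.           1.        ]] ['color', 'camera_matrix', 'xyz', 'attitude']
top [ 0.35306008 -0.13282959  1.4411625 ] [ 0.08033783 -0.06479623 -1.59053583] [[481.39618373   0.         275.4217683 ]
 [  0.         481.39618373 209.89632775]
 [  0.           0.           1.        ]] ['color', 'camera_matrix', 'xyz', 'attitude']
{'clock': 0.1, 'joints': array([ 1.25710731,  0.46937288, -0.0485728 ,  1.53353981,  0.02412324,
        1.14100858, -0.08230756]), 'joint_velocities': array([-0.00077577, -0.00072474, -0.00093182, -0.00311591, -0.00049641,
       -0.00129162,  0.00030432]), 'joint_efforts': array([ 1.88391514e-04, -5.11514461e+01, -4.68084728e-02, -2.38390249e+01,
        1.09188477e-02,  4.34711779e-03,  5.72663453e-05]), 'tool_pos': array([ 0.18950731, -0.64735541,  0.24937279]), 'eef_rot': array([-2.51344408e+00,  1.88310928e+00,  2.27228671e-03]), 'wrist_force': array([-0.49594849, -1.16183147,  0.30915043]), 'ft_torque': array([ 0.02789574, -0.00811232, -0.00629087]), 'grip_width': 0.08561676324838098}
```

View pics/scene1.png

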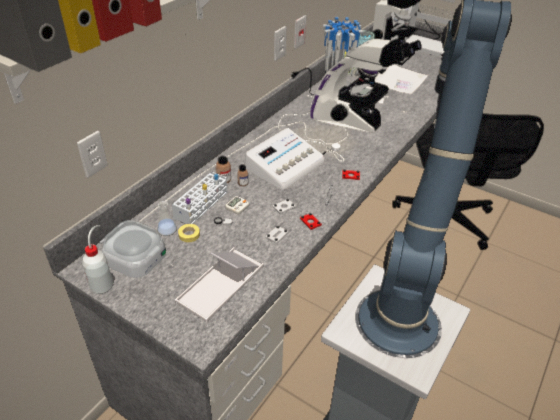

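View pics/top1.png

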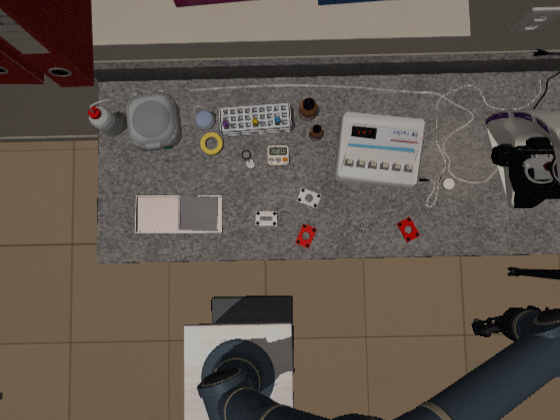

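The top view shows these candidates: white plates at (309,198) and (266,218), red look-alikes at (306,236) and (408,230), and a timer at (278,156). The tray spans (135–222, 195–233), with the ramp on its right end. Next I'll take one close crop to tell the two white plates apart.

```bash
python3 - <<'E'
from h import *
t=cv2.imread('pics/top1.png'); s=cv2.imread('pics/scene1.png')
a=cv2.resize(t[180:245,245:325],(400,325),interpolation=cv2.INTER_CUBIC)
b=cv2.resize(s[190:255,255:335],(400,325),interpolation=cv2.INTER_CUBIC)
c=cv2.resize(t[188:240,128:232],(400,200),interpolation=cv2.INTER_CUBIC)
d=cv2.resize(s[240:320,170:270],(400,320),interpolation=cv2.INTER_CUBIC)[:, :]
d=cv2.resize(d,(250,200))
d=cv2.copyMakeBorder(d,0,0,0,150,cv2.BORDER_CONSTANT)
cv2.imwrite('pics/crop1.png',np.vstack([np.hstack([a,b]),np.hstack([c,d])]))
fs=grab('scene'); ft=grab('top')
def blobs(f,lo,hi,box,name,amin):
    im=f['color'].astype(int); sat=im.max(2)-im.min(2); v=im.mean(2)
    m=((sat<40)&(v>lo)&(v<hi)).astype(np.uint8); k=np.zeros_like(m); x0,y0,x1,y1=box; k[y0:y1,x0:x1]=m[y0:y1,x0:x1]
    k=cv2.morphologyEx(k,cv2.MORPH_CLOSE,np.ones((3,3)))
    for c in cv2.findContours(k,cv2.RETR_EXTERNAL,cv2.CHAIN_APPROX_NONE)[0]:
        if cv2.contourArea(c)>amin:
            r=cv2.minAreaRect(c); print(name,cv2.contourArea(c),r, np.round(cv2.boxPoints(r),1).tolist())
            P=[onz(f,u,.008)[:2] for u in cv2.boxPoints(r)]; print('  z=.008 ctr',np.round(onz(f,r[0],.008),4),'corners',np.round(P,4).tolist())
blobs(ft,150,256,(245,180,330,230),'top',60); blobs(fs,150,256,(260,190,300,245),'scene',60)
blobs(ft,150,256,(125,185,235,245),'toptray',300); blobs(ft,60,130,(178,190,220,236),'topramp',300)
blobs(fs,150,256,(165,240,275,325),'scenetray',300)
E
```

```text
top 199.5 ((266.0, 218.0), (20.0, 14.0), 0.0) [[256.0, 225.0], [256.0, 211.0], [276.0, 211.0], [276.0, 225.0]]
  z=.008 ctr [ 0.4619 -0.0914  0.008 ] corners [[0.4416, -0.0612], [0.4836, -0.0619], [0.4823, -0.1217], [0.4404, -0.1208]]
top 194.0 ((308.6000061035156, 197.20001220703125), (20.23857307434082, 13.914020538330078), 18.434947967529297) [[296.79998779296875, 200.60000610351562], [301.20001220703125, 187.39999389648438], [320.3999938964844, 193.8000030517578], [316.0, 207.0]]
  z=.008 ctr [ 0.5217 -0.2202  0.008 ] corners [[0.5122, -0.1846], [0.5517, -0.1988], [0.5312, -0.2558], [0.4917, -0.2415]]
scene 1797.0 ((279.5, 217.0), (54.0, 39.0), 90.0) [[260.0, 190.0], [299.0, 190.0], [299.0, 244.0], [260.0, 244.0]]
  z=.008 ctr [ 0.4976 -0.162   0.008 ] corners [[0.6336, -0.2415], [0.5218, -0.3213], [0.3765, -0.0913], [0.4761, -0.0208]]
toptray 1610.0 ((178.0, 213.5), (37.0, 86.0), 90.0) [[135.0, 195.0], [221.0, 195.0], [221.0, 232.0], [135.0, 232.0]]
  z=.008 ctr [0.4811 0.1719 0.008 ] corners [[0.5397, 0.3014], [0.534, 0.0424], [0.423, 0.0435], [0.4284, 0.3006]]
topramp 1659.0 ((198.49998474121094, 212.49998474121094), (40.99999237060547, 44.99999237060547), -0.0) [[178.0, 235.0], [178.0, 190.0], [219.0, 190.0], [219.0, 235.0]]
  z=.008 ctr [0.4827 0.1104 0.008 ] corners [[0.4167, 0.172], [0.552, 0.1717], [0.5493, 0.0483], [0.4141, 0.0496]]
scenetray 7840.5 ((219.49996948242188, 282.0), (83.99998474121094, 108.99998474121094), 90.0) [[165.0, 240.0], [274.0, 240.0], [274.0, 324.0], [165.0, 324.0]]
  z=.008 ctr [0.4805 0.1746 0.008 ] corners [[0.7297, 0.1369], [0.4506, -0.0609], [0.2674, 0.207], [0.5059, 0.3744]]
```

View pics/crop1.png

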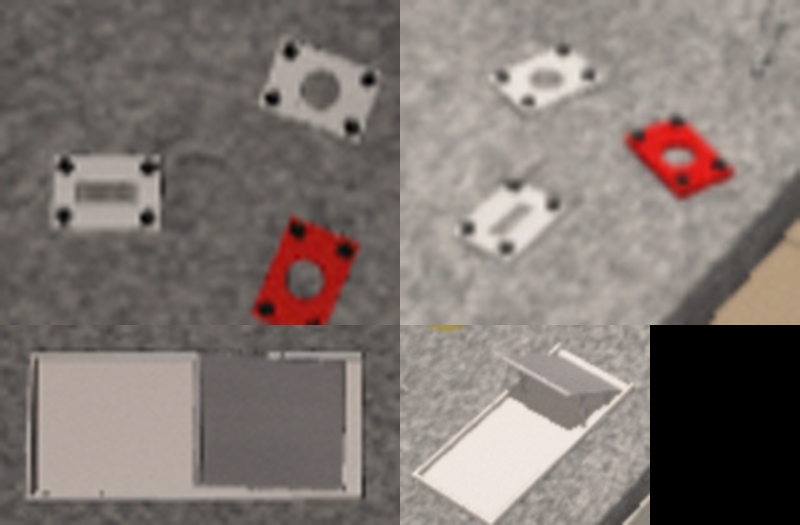

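The crop settles it: the round-hole plate is the upper-right one, at (309,197.6) in top and about (284,205) in scene. The slotted plate is at (266,218) in top. The ramp lip is at about u=180, v=196–230 in top, and runs from about (209,251) to (237,267) in scene. Next I'll triangulate the plate and the edge.

```bash
python3 - <<'E'
from h import *
ft=grab('top'); fs=grab('scene')
def plate(f,box,thr):
    x0,y0,x1,y1=box; g=cv2.cvtColor(f['color'],cv2.COLOR_RGB2GRAY)[y0:y1,x0:x1]
    S=8; g=cv2.resize(g,None,fx=S,fy=S,interpolation=cv2.INTER_CUBIC)
    m=(g>thr).astype(np.uint8)
    cs,h=cv2.findContours(m,cv2.RETR_CCOMP,cv2.CHAIN_APPROX_NONE)
    i=max((i for i in range(len(cs)) if h[0][i][3]<0),key=lambda i:cv2.contourArea(cs[i]))
    hull=cv2.convexHull(cs[i]); r=cv2.minAreaRect(hull)
    off=lambda p:((np.array(p)+.5)/S-.5+[x0,y0])
    holes=[(cv2.contourArea(c)/64,off(np.array([cv2.moments(c)['m10'],cv2.moments(c)['m01']])/cv2.moments(c)['m00'])) for j,c in enumerate(cs) if h[0][j][3]==i and cv2.contourArea(c)>64*3]
    M=cv2.moments(hull)
    return off([M['m10']/M['m00'],M['m01']/M['m00']]),off(hull[:,0,:]),sorted(holes,key=lambda a:-a[0])
a=plate(ft,(293,184,324,212),145); b=plate(fs,(270,194,297,215),185)
for n,f,q in(('top',ft,a),('scene',fs,b)):
    print(n,'hull c',q[0],'holes',q[2]); 
    P=np.array([onz(f,u,.008)[:2] for u in q[1]],np.float32); print('  rect z=.008',cv2.minAreaRect(P), 'hole', [onz(f,h[1],.006) for h in q[2][:1]])
print('tri hull',tri(ft,a[0],fs,b[0]))
if a[2] and b[2]: print('tri hole',tri(ft,a[2][0][1],fs,b[2][0][1]))
for u,v in(((179.7,195.8),(209.2,250.8)),((179.7,230.8),(237.2,267.2))): print('edge tri',tri(ft,u,fs,v))
# tray outline
x0,y0=128,188; g=cv2.cvtColor(ft['color'],cv2.COLOR_RGB2GRAY)
for v in (200,213,226): print('row',v,g[v,130:142],g[v,174:188],g[v,214:226])
for u in(150,165,200): print('col',u,g[190:200,u],g[226:238,u])
for t in np.arange(0,1.01,.25):
    c=np.array([209.2,250.8])*(1-t)+np.array([237.2,267.2])*t
    print('scene perp',[int(cv2.getRectSubPix(cv2.cvtColor(fs['color'],cv2.COLOR_RGB2GRAY),(1,1),tuple(map(float,c+k*np.array([-.5,.87]))))[0,0]) for k in range(-5,6)])
E
```

```text
top hull c [308.67371218 197.56090813] holes [(60.03125, array([308.63954321, 197.50242387]))]
  rect z=.008 ((0.5210230350494385, -0.22027844190597534), (0.0635032206773758, 0.0434662364423275), 69.24993133544922) hole [array([ 0.52098896, -0.22038812,  0.006     ])]
scene hull c [283.66396326 205.19963092] holes [(22.15625, array([283.81748061, 205.3729578 ]))]
  rect z=.008 ((0.5198468565940857, -0.2215907722711563), (0.06552641093730927, 0.04594938084483147), 69.76190185546875) hole [array([ 0.520254  , -0.22214907,  0.006     ])]
tri hull (array([ 0.52028147, -0.22053082,  0.00792794]), np.float64(0.0006868303442595118))
tri hole (array([ 0.52019527, -0.22066813,  0.00717419]), np.float64(0.0014850927002602926))
edge tri (array([0.52707884, 0.15165192, 0.08866442]), np.float64(0.006830046432631524))
edge tri (array([0.42728033, 0.15247085, 0.08306414]), np.float64(0.004949061359716686))
row 200 [ 77  76  84  91  91 115 116  77 167 167 168 167] [169 169 169 168 139 132  95 101 103 101 101 102 101 100] [103 103 100  89 170 171 172 169  81  95  89  90]
row 213 [ 93  97  92  93  95 
[... 237 characters left out ...]
99  98  99  98] [103 103 111 173 174 174 173 171  79  93  94  94]
col 150 [ 94  85  88  91  74 138 152 157 168 168] [171 171 171 172 171 172 166 119  85  90  90  89]
col 165 [ 92  88  90  86  73 145 156 158 169 168] [173 171 171 172 175 173 164 111  75  92  97  95]
col 200 [ 95  97  94  84  92 150 132  96 100 101] [100  98 100 100 134 165 163 117  88  93  84  89]
scene perp [158, 158, 157, 162, 169, 180, 178, 169, 161, 161, 156]
scene perp [172, 167, 155, 151, 152, 180, 178, 153, 143, 146, 152]
scene perp [152, 151, 151, 150, 156, 185, 173, 137, 123, 123, 123]
scene perp [154, 151, 150, 150, 160, 184, 168, 131, 124, 125, 124]
scene perp [150, 150, 150, 151, 157, 164, 142, 125, 123, 124, 124]
```

```bash
python3 - <<'E'
from h import *
f=grab('top'); fs=grab('scene')
for v in(200,213,226): print('edge',[onz(f,(u,v),.085).round(4) for u in(178.,179.)],'ends',onz(f,(134.6,v),.014).round(4),onz(f,(221.55,v),.014).round(4))
for u in(140,165,220): print('sides',onz(f,(u,194.6),.014).round(4),onz(f,(u,232.9),.014).round(4))
for k in((209,251.1),(223,259.3),(237,267.5)): print('scene edge',onz(fs,k,.085).round(4))
print('edge z from two views (plane through top-view edge line):')
o1,d1=ray(f,(178.5,200));_,d2=ray(f,(178.5,226)); n=np.cross(d1,d2)
for k in((209,251.1),(223,259.3),(237,267.5)):
    o,d=ray(fs,k); print((o+d*(n@(o1-o))/(n@d)).round(4))
o=arm.observe(); Rt=R.from_rotvec(o['eef_rot']).as_matrix(); print(Rt.round(3), o['tool_pos'])
E
```

```text
edge [array([0.5127, 0.1554, 0.085 ]), array([0.5126, 0.1526, 0.085 ])] ends [0.5239 0.3006 0.014 ] [0.5182 0.0402 0.014 ]
edge [array([0.4756, 0.1555, 0.085 ]), array([0.4755, 0.1526, 0.085 ])] ends [0.4848 0.3004 0.014 ] [0.4792 0.0406 0.014 ]
edge [array([0.4387, 0.1556, 0.085 ]), array([0.4387, 0.1527, 0.085 ])] ends [0.4459 0.3001 0.014 ] [0.4405 0.041  0.014 ]
sides [0.5398 0.2845 0.014 ] [0.425  0.2839 0.014 ]
sides [0.5381 0.2095 0.014 ] [0.4235 0.2094 0.014 ]
sides [0.5345 0.0446 0.014 ] [0.4201 0.0458 0.014 ]
scene edge [0.5327 0.1514 0.085 ]
scene edge [0.4796 0.1538 0.085 ]
scene edge [0.4282 0.1561 0.085 ]
edge z from two views (plane through top-view edge line):
[0.5308 0.1534 0.0877]
[0.4794 0.154  0.0853]
[0.4294 0.1546 0.083 ]
[[ 0.281 -0.96  -0.   ]
 [-0.96  -0.281  0.   ]
 [-0.    -0.    -1.   ]] [ 0.18969352 -0.64771914  0.25016236]
```

The plate is at (0.5204, -0.2207), its top at z≈0.008, and its long axis at 69.5°. The edge middle is about (0.480, 0.1548), z≈0.085, with +x approximately world +y, off by about 0.02 rad. The tray outline gives y=0.155 for the edge, which agrees. Moving now.

```bash
python3 -m crank '[[[-2.64,-3.65,0],[0,0,0],-1],[[-2.64,-3.65,0],[0,0,0],-1],[[-2.64,-3.65,0],[0,0,0],-1],[[-2.64,-3.65,0],[0,0,0],-1],[[-2.64,-3.65,0],[0,0,0],-1],[[-2.64,-3.65,0],[0,0,0],-1],[[-2.64,-3.65,0],[0,0,0],-1],[[-2.64,-3.65,0],[0,0,0],-1],[[-2.64,-3.65,0],[0,0,0],-1],[[-2.64,-3.65,0],[0,0,0],-1]]' 40
python3 -m crank '[[[-2.64,-3.65,0],[0,0,0],-1],[[-2.64,-3.65,0],[0,0,0],-1],[[0,0,2.5],[0,0,-0.1326],-0.29],[[0,0,2.5],[0,0,-0.1326],-0.29],[[0,0,2.5],[0,0,-0.1326],-0.29],[[0,0,2.5],[0,0,-0.1326],-0.29],[[0,0,2.5],[0,0,-0.1326],-0.29],[[0,0,2.5],[0,0,-0.1326],-0.29],[[0,0,2.5],[0,0,-0.1326],-0.29],[[0,0,0],[0,0,0],-0.29]]'
cat >> h.py <<'E'
def to(x,y,z,ang):
    o=arm.observe(); M=R.from_rotvec(o['eef_rot']).as_matrix(); a=np.degrees(np.arctan2(M[1,0],M[0,0]))
    print('t',o['clock'],'pos',o['tool_pos'].round(4),'tool x ang',a.round(2),'tool z',M[:,2].round(4),'F',o['wrist_force'].round(1),'w',round(o['grip_width'],4))
    print('move cm',(M.T@(np.array([x,y,z])-o['tool_pos'])*100).round(2),'wz',round(-np.radians(ang-a),4))
E
python3 -c "
from h import *
to(.5204,-.2207,.03,-20.5)"
```

```text
clock: 1.4
tool_pos: [0.4667, -0.2904, 0.2507]
eef_rot: [2.514, -1.884, 0.001]
wrist_force: [0.9, -1.3, -0.6]
grip_width: 0.0856
clock: 2.4
tool_pos: [0.5187, -0.2202, 0.0724]
eef_rot: [-3.09, 0.56, 0.01]
wrist_force: [0.0, -0.9, -0.2]
grip_width: 0.0549
t 2.4 pos [ 0.5187 -0.2202  0.0724] tool x ang -20.53 tool z [-0.006   0.0028 -1.    ] F [ 0.  -0.9 -0.2] w 0.0549
move cm [ 0.21 -0.01  4.23] wz -0.0005
```

```bash
python3 -m crank '[[[0.2,0,1],[0,0,0],-0.29],[[0,0,1],[0,0,0],-0.29],[[0,0,1],[0,0,0],-0.29],[[0,0,1],[0,0,0],-0.29],[[0,0,0.5],[0,0,0],-0.29],[[0,0,0.2],[0,0,0],-0.29],[[0,0,0.2],[0,0,0],-0.29],[[0,0,0.1],[0,0,0],-0.29],[[0,0,0],[0,0,0],-0.29],[[0,0,0],[0,0,0],-0.29]]'
python3 -c "
from h import *
to(.5204,-.2207,.018,-20.5)
grab('scene','s2'); s=cv2.imread('pics/s2.png'); cv2.imwrite('pics/s2c.png',cv2.resize(s[150:250,230:360],(780,600),interpolation=cv2.INTER_CUBIC))"
```

```text
clock: 3.4
tool_pos: [0.5231, -0.2215, 0.0256]
eef_rot: [3.091, -0.559, 0.001]
wrist_force: [-0.3, 0.8, 0.1]
grip_width: 0.0552
t 3.4 pos [ 0.5231 -0.2215  0.0256] tool x ang -20.51 tool z [ 5.e-04 -3.e-04 -1.e+00] F [-0.3  0.8  0.1] w 0.0552
move cm [-0.28  0.02  0.76] wz -0.0001
```

View pics/s2c.png

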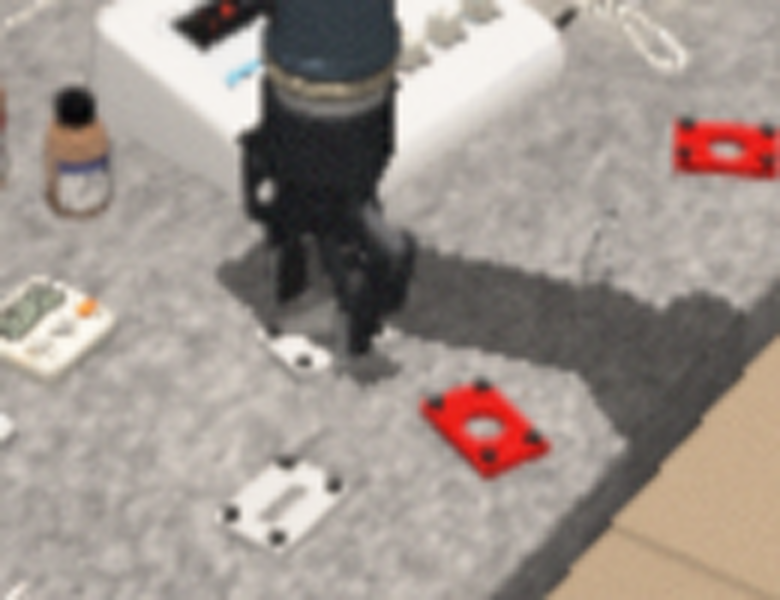

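The fingers straddle the round-hole plate (end showing at crop (300,350)). The slot and red plates are clear of the gripper. I'll go lower in small steps and watch the force.

```bash
python3 -m crank '[[[-0.25,0,0.1],[0,0,0],-0.29],[[0,0,0.1],[0,0,0],-0.29],[[0,0,0.1],[0,0,0],-0.29],[[0,0,0.1],[0,0,0],-0.29],[[0,0,0.1],[0,0,0],-0.29],[[0,0,0.1],[0,0,0],-0.29],[[0,0,0],[0,0,0],-0.29],[[0,0,0],[0,0,0],-0.29],[[0,0,0],[0,0,0],-0.29],[[0,0,0],[0,0,0],-0.29]]'
python3 -m crank '[[[0,0,0.1],[0,0,0],-0.29],[[0,0,0.05],[0,0,0],-0.29],[[0,0,0],[0,0,0],-0.29],[[0,0,0],[0,0,0],1],[[0,0,0],[0,0,0],1],[[0,0,0],[0,0,0],1],[[0,0,0],[0,0,0],1],[[0,0,0],[0,0,0],1],[[0,0,0],[0,0,0],1],[[0,0,0],[0,0,0],1]]' 40
python3 -c "
from h import *
to(.48,.171,.14,-1.2)"
```

```text
clock: 4.45
tool_pos: [0.5206, -0.2206, 0.0194]
eef_rot: [3.091, -0.559, 0.0]
wrist_force: [0.7, -0.0, 0.8]
grip_width: 0.0551
clock: 5.45
tool_pos: [0.5209, -0.2206, 0.0181]
eef_rot: [3.091, -0.559, 0.001]
wrist_force: [0.2, 0.6, 4.8]
grip_width: 0.0428
t 5.45 pos [ 0.5209 -0.2206  0.0181] tool x ang -20.5 tool z [ 7.e-04 -3.e-04 -1.e+00] F [0.2 0.6 4.8] w 0.0428
move cm [-17.53 -35.25 -12.2 ] wz -0.3368
```

```bash
python3 -m crank '[[[0,0,-0.5],[0,0,0],1],[[0,0,-1.5],[0,0,0],1],[[0,0,-3],[0,0,0],1],[[0,0,-3],[0,0,0],1],[[0,0,-3],[0,0,0],1],[[0,0,-2],[0,0,0],1],[[0,0,-1],[0,0,0],1],[[-0.6,-1.2,0],[0,0,0],1],[[-1.2,-2.4,0],[0,0,0],1],[[-1.7,-3.4,0],[0,0,0],1]]' 40
python3 -m crank '[[[-1.75,-3.5,0],[0,0,0],1],[[-1.75,-3.5,0],[0,0,0],1],[[-1.75,-3.5,0],[0,0,0],1],[[-1.75,-3.5,0],[0,0,0],1],[[-1.75,-3.5,0],[0,0,0],1],[[-1.75,-3.5,0],[0,0,0],1],[[-1.75,-3.5,0],[0,0,0],1],[[-1.1,-2.3,0],[0,0,0],1],[[-0.5,-1,0],[0,0,0],1],[[-0.18,-0.45,0],[0,0,0],1]]'
python3 -m crank '[[[0,0,0],[0,0,-0.06],1],[[0,0,0],[0,0,-0.09],1],[[0,0,0],[0,0,-0.09],1],[[0,0,0],[0,0,-0.06],1],[[0,0,0],[0,0,-0.0368],1],[[0,0,0],[0,0,0],1],[[0,0,0],[0,0,0],1],[[0,0,0],[0,0,0],1],[[0,0,0],[0,0,0],1],[[0,0,0],[0,0,0],1]]'
python3 -c "
from h import *
to(.48,.171,.14,-1.2)
f=grab('scene','s3'); t=grab('top','t3')
s=cv2.imread('pics/s3.png');t_=cv2.imread('pics/t3.png')
cv2.imwrite('pics/c3.png',np.hstack([cv2.resize(s[210:310,180:280],(400,400),interpolation=cv2.INTER_CUBIC),cv2.resize(t_[170:250,140:220],(400,400),interpolation=cv2.INTER_CUBIC)]))"
```

```text
clock: 6.45
tool_pos: [0.511, -0.1426, 0.1565]
eef_rot: [3.09, -0.564, -0.004]
wrist_force: [1.1, -0.0, -0.2]
grip_width: 0.0429
clock: 7.45
tool_pos: [0.4785, 0.172, 0.1569]
eef_rot: [3.091, -0.555, -0.003]
wrist_force: [0.0, -0.3, -0.5]
grip_width: 0.0425
clock: 8.45
tool_pos: [0.4798, 0.171, 0.1578]
eef_rot: [3.141, -0.033, 0.0]
wrist_force: [0.2, -0.1, -1.1]
grip_width: 0.0425
t 8.45 pos [0.4798 0.171  0.1578] tool x ang -1.22 tool z [ 1.e-04 -2.e-04 -1.e+00] F [ 0.2 -0.1 -1.1] w 0.0425
move cm [ 0.02 -0.01  1.78] wz -0.0003
```

View pics/c3.png

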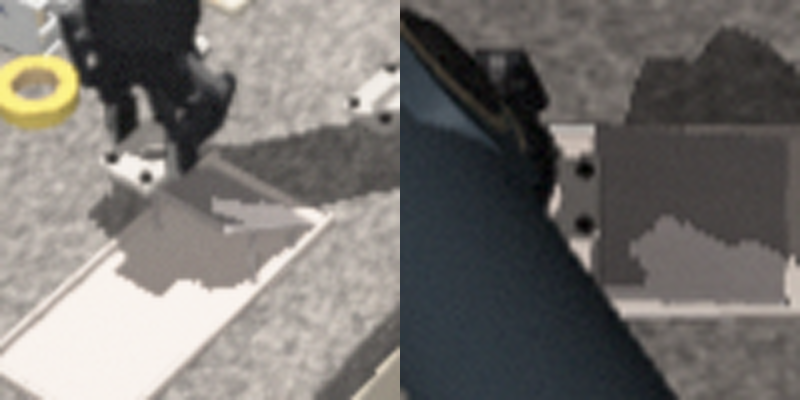

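```bash
python3 -c "
from h import *
t=grab('top')
g=cv2.imread('pics/t3.png')
print(proj(t,[.48,.139,.1477]),[onz(t,u,.1517) for u in((176.6,203.2),(176.6,213.9))])
# feet inset from the first picture
im=cv2.cvtColor(cv2.imread('pics/top1.png'),cv2.COLOR_BGR2GRAY)
f=np.array([onz(t,(245+u/5-.4,180+v/5-.4),.012)[:2] for u,v in((290,50),(369,79),(352,128),(272,98))])
print(f.mean(0),[np.linalg.norm(f[i]-f[(i+1)%4]) for i in range(4)])
print(g[208,170:200].tolist())
"
```

```text
[179.15674767 209.26913265] [array([0.49621515, 0.14504138, 0.1517    ]), array([0.46722311, 0.14508719, 0.1517    ])]
[ 0.5207577  -0.22035141] [np.float64(0.05023700994457268), np.float64(0.031186239837721116), np.float64(0.05091334392371979), np.float64(0.030871071276358658)]
[[67, 68, 74], [172, 180, 192], [93, 97, 103], [85, 88, 92], [85, 86, 91], [86, 90, 94], [85, 88, 93], [87, 90, 95], [85, 87, 91], [76, 79, 83], [60, 61, 64], [67, 66, 72], [68, 69, 71], [65, 68, 71], [62, 64, 68], [64, 64, 68], [67, 67, 74], [66, 67, 68], [66, 66, 72], [64, 64, 70], [65, 67, 72], [67, 68, 72], [68, 68, 71], [67, 69, 73], [67, 68, 72], [66, 66, 69], [67, 66, 72], [65, 66, 70], [63, 66, 71], [67, 67, 73]]
```

Measured from its feet, the plate is level with its centre at (0.4817, 0.1703), 16 mm out from the edge as measured in the same camera. Its underside will be about 37 mm above the edge after lowering 1.8 cm. Now lower, settle and release.

```bash
python3 -m crank '[[[0,0,0.5],[0,0,0],1],[[0,0,0.8],[0,0,0],1],[[0,0,0.5],[0,0,0],1],[[0,0,0],[0,0,0],1],[[0,0,0],[0,0,0],1],[[0,0,0],[0,0,0],1],[[0,0,0],[0,0,0],1],[[0,0,0],[0,0,0],-1],[[0,0,0],[0,0,0],-1],[[0,0,0],[0,0,0],-1]]'
python3 -m crank '[[[0,0,0],[0,0,0],-1],[[0,0,0],[0,0,0],-1],[[0,0,0],[0,0,0],-1],[[0,0,-1],[0,0,0],-1],[[0,0,-2],[0,0,0],-1],[[0,0,-3],[0,0,0],-1],[[0,0,-3],[0,0,0],-1],[[0,0,-2],[0,0,0],-1],[[0,0,-1],[0,0,0],-1],[[0,0,0],[0,0,0],-1]]'
python3 -c "
from h import *
to(.48,.171,.26,-1.2)
f=grab('scene','s4'); s=cv2.imread('pics/s4.png')
cv2.imwrite('pics/c4.png',cv2.resize(s[220:330,160:290],(780,600),interpolation=cv2.INTER_CUBIC))"
```

```text
clock: 9.6
tool_pos: [0.4799, 0.1711, 0.14]
eef_rot: [-3.141, 0.033, -0.001]
wrist_force: [-0.7, 0.4, -0.3]
grip_width: 0.0833
clock: 10.6
tool_pos: [0.4804, 0.1714, 0.2613]
eef_rot: [-3.141, 0.033, -0.005]
wrist_force: [-0.2, -0.4, -0.3]
grip_width: 0.0856
t 10.6 pos [0.4804 0.1714 0.2613] tool x ang -1.21 tool z [ 3.1e-03  5.0e-04 -1.0e+00] F [-0.2 -0.4 -0.3] w 0.0856
move cm [-0.04  0.04  0.13] wz -0.0002
```

View pics/c4.png

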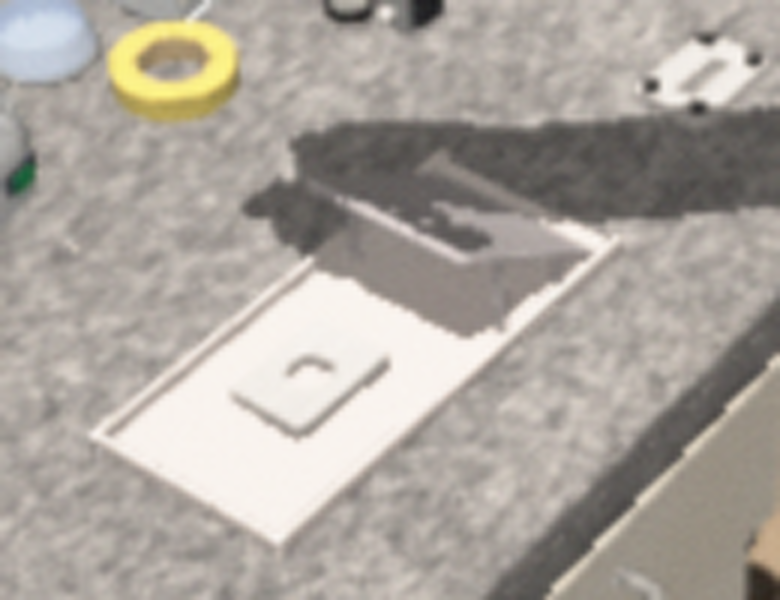

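The plate lies in the tray at crop (310,380), plain face up with no feet showing and a shadow gap under it. The slotted plate is still in its place. I'll do one last check of stillness and the slotted plate, then hand in.

```bash
python3 -c "
from h import *
a=cv2.imread('pics/s4.png').astype(int); b0=cv2.imread('pics/scene1.png').astype(int)
for i in range(3): f=grab('scene','s5')
b=cv2.imread('pics/s5.png').astype(int)
print('tray diff',abs(a-b)[265:315,180:240].max(),'slot plate diff vs start',abs(b-b0)[224:246,264:292].mean())
to(.48,.171,.26,-1.2); print(arm.close_job())"
```

```text
tray diff 9 slot plate diff vs start 27.433982683982684
t 10.8 pos [0.4792 0.1706 0.2586] tool x ang -1.2 tool z [-2.3e-03 -8.0e-04 -1.0e+00] F [-0.1  0.1 -0.6] w 0.0858
move cm [ 0.08 -0.04 -0.14] wz 0.0
the job is handed in; nothing more can be done
None
```

The slotted-plate difference of 27 is high. I'll check whether it's shadow or actual movement, using the saved pictures.

```bash
python3 -c "
import cv2,numpy as np
for n in('scene1','s4','s5'):
    g=cv2.cvtColor(cv2.imread(f'pics/{n}.png'),cv2.COLOR_BGR2GRAY)[222:248,262:294]
    c=max(cv2.findContours((g>185).astype(np.uint8),0,1)[0],key=cv2.contourArea); print(n,cv2.minAreaRect(c),np.median(g))"
```

```text
scene1 ((14.743242263793945, 11.45945930480957), (11.672327995300293, 16.439899444580078), 80.53767395019531) 161.0
s4 ((10.47602653503418, 9.352739334106445), (25.159217834472656, 14.979666709899902), 24.443954467773438) 171.0
s5 ((11.5, 8.0), (16.0, 23.0), 90.0) 171.0
```

```bash
python3 -c "
import cv2,numpy as np
cv2.imwrite('pics/cmp.png',np.hstack([cv2.resize(cv2.imread(f'pics/{n}.png')[215:255,255:305],(400,320),interpolation=cv2.INTER_CUBIC) for n in('scene1','s5')]))"
```

```text
(no output)
```

View pics/cmp.png

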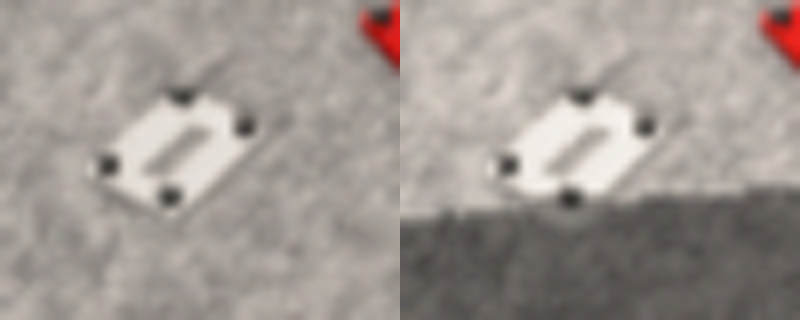

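The job is done and handed in at 10.8 s. The round-hole plate was gripped across its 44 mm and held level about 16 mm out from the ramp edge, with its underside about 37 mm above it. It was then dropped and tipped over into the tray.

**Last checks:**
- **Plate:** the final picture shows it lying flat in the white tray, plain face up, with no feet visible. It was still between frames 0.2 s apart. I did not measure its final height. The gripper is open and about 26 cm up, touching nothing.
- **Slotted plate:** my automatic before/after comparison disagreed (mean difference 27, outline shifted). A side-by-side crop shows its feet, slot and the red neighbour at the same pixels, so the difference is the arm's shadow and a change in brightness. It was not moved.
- **Ramp edge:** the two cameras differed by up to about 3 mm on the edge line, within the 10–22 mm drop window.
- **Force:** the highest wrist force I read was about 5 N, when the fingertips touched the worktop at the grasp.

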